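Move the lift-off flap to the stocked rearing cage

ROBOT

A 7-joint arm with a two-finger parallel gripper is mounted at the origin on the work surface. World frame = base frame: x ahead of the robot, y to its left, z up, the work surface at z = 0. Lengths are in m, angles in rad, forces in N, time in s.
With the tool pointing down it reaches from about 0.4 to 0.85 m from the base axis. Payload 4.5 kg.
Tool frame: the origin (TCP) lies between the finger pads; the fingertips stand 19 mm ahead of it and the grasp point (between the pads) is the TCP (r.nose_length is the distance from the TCP to the fingertips, in m); z points along the fingers, x is the direction in which the jaws open and shut, and the axes are right-handed (so a half turn about z gives the same grasp; the last joint's range is limited). The gripper opens to 88 mm and grips with 3 to 60 N. Pads are 18 mm wide; open, the fingers measure 123 mm over their backs; the gripper's body (75 mm by 187 mm) begins 45 mm behind the grasp point.
Start: joints at [-1.239, 0.689, -0.195, 1.565, 0.157, 0.902, -0.215], TCP at [0.183, 0.598, 0.258] pointing down, gripper open.
Joint ranges: [-3.01, 3.01], [-0.46, 2.08], [-1.47, 1.51], [0.13, 2.56], [-1, 4.14], [0.04, 2.09], [-2.66, 2.66]. Speed limits (rad/s): [2.57, 2.57, 3.14, 3.14, 3.14, 3.14, 3.14].

INTERFACE

Orientations are given as a unit quaternion [x, y, z, w].
In Python, from plant import get_state, vision, r gives the robot as it stands.
- The arm moves only by the tool play_rows, never from a script. Its argument "deltas" is a list that holds one entry, the list of rows, each a list of 7 numbers: the gripper command: -1 is fully open, 1 is shut, values between are in proportion, then the shift along the tool's x, y, z normalised to -1 to 1, where 1 is 300 mm, then the turn, a rotation vector about the tool's x, y, z normalised to -1 to 1, where 1 is pi rad. A call has 1 to 5 rows; each row is the pose to reach, as a shift and turn from the pose measured when the call began, along the tool's axes at that moment, turning the shorter way round; what a row does not reach only later rows make up. A row lasts 1/8 s, in which the tool goes at most 62.5 mm and 10.7 degrees, less where a joint would pass 70% of its speed; a pose out of reach is approached as far as the arm can. A call with a number of a shift or a turn outside -1 to 1 is refused whole. A call with a gripper value outside its range is refused whole. The fingers move at their own pace and stop on an object; "force" is the grip in N (left out, the last holds). Time passes only in rows, so rows that repeat a pose let the fingers close. It gives the time, the measured TCP pose, the force and the opening at its end, in the units of the state.
- get_state(): the state, without advancing time (a new reading comes with each control period).
- vision.snapshot(name): name is "side" or "top" or "wrist"; returns the picture (384x512x3 uint8, red, green, blue); there is no depth.
- vision.camera_model(name): a dict with "vfov" (degrees; the focal length in pixels is half the picture's height over the tangent of half this angle, whatever the lens; pixels are square), "cx", "cy" (the principal point, pixels), "world_to_cam" (4x4, takes a point from world to camera coordinates). Camera axes: x right, y up, looking along -z (the intrinsics and any distortion apply to the point x, -y, -z); pixel columns grow to the right and rows downward; lengths in m; the calibration is good to about 2 mm. A picture is of the moment at which its call begins: read the wrist's pose just before it. camera_model takes no time and is no camera call; for the wrist camera it gives the pose at the moment of the call.
- r.finish_job(): hands the job in, once; it reports no verdict.
The state is a dict: "clock": time; "q": joint angles; "qd": joint speeds; "joint_torque": joint torques, N m; "tool_pos": TCP position; "eef_rot": TCP orientation; "contact_force": force on the tool from outside, world axes, zero at the start; "moment": the same for the moment, N m; "opening": opening from 0.0 (shut) to 1.0 (fully open).
Only numpy, scipy, OpenCV 4.12 (cv2) and the standard library are available. Lean on these libraries where they do the work, as an engineer would, in place of code of your own. Each camera call takes 0.05 s, during which the arm holds its last target.

TASK

Take the green-framed flap off the empty spare cage: pinch its two finger tabs together to draw the sprung hinge pin, slide the flap off its fixed pin and lift it out. Then hang it on the stocked cage, the one with the plant inside: lower it right down into the hinge brackets, slide its fixed pin fully home and let the sprung pin snap into its socket. Be gentle with both cages and leave everything else on the bench as it is.

Things in the scene. Friction and masses are not known exactly. Their poses are not given: they have to be found in the camera images.
- door: Clear flap in a green frame, 140 wide, reaching 135 below the hinge, 10 thick, 0.2 to 0.4 kg, hanging from a round aluminium barrel 14 in diameter and 180 long (y -90 to +90). Origin: on the barrel's axis, halfway along, straight above the centre of mass. z up, x out of the flap's outer face, y along the barrel towards the sprung-bolt end.
- fixed_pin (a point): Tip of the flap's fixed hinge pin, at y = -97 on the barrel's axis in the flap's frame: a round-nosed steel pin, 8 in diameter, standing 7 out of the barrel's -y end.
- fixed_tab (a point): Centre of the outer (-y) face of the flap's fixed black finger tab, at y = -21, z = +24.5 in the flap's frame. The tab stands up from the barrel: 24 wide (x), 5 thick (y), from z = 7 to z = 42.
- bolt_tab (a point): Centre of the outer (+y) face of the red finger tab that moves with the sprung bolt, at y = 42.5 minus the bolt's joint value, z = +24.5 in the flap's frame; same size as the black tab. Pinch both tabs from above along y, fingers outside: 62 across at rest, 42.5 across with the bolt fully drawn, when the pinch is centred on the flap's y = 0.
- bolt (a joint): Sprung hinge pin, 8 in diameter, round nose, sliding in the +y end of the barrel. 0 = fully out, 0.021 m = fully drawn (stop). Its tip is at y = 110.5 mm minus this value in the flap's frame. It reads 0.001 to 0.0015 when home in its socket. The spring pushes it out with 3 N at 0 and 6 N at 0.021.
- spare_hinge (a point): Point of the empty spare cage where the flap's origin lies at the start, hung home. Axes: x out of the cage's front, z up, y towards the sprung bolt's socket. Brackets as on the stocked cage, without packing. To take the flap off: draw the bolt, slide the flap 7 to 11 to +y so that the fixed pin leaves its socket, lift straight up.
- stocked_hinge (a point): Nominal place of the flap's origin when home on the stocked cage. Axes: x out of the cage's front, z up, y towards the sprung bolt's socket. True in x and y (within 1.5); but the bracket pair sits on packing shims, so the real hinge axis is anywhere from 5 below to 5 above this point, alike at both ends and not reported: feel for the seat.
- fixed_socket (a point): Nominal mouth of the stocked cage's -y socket (same unknown packing height), at hinge y = -90. Blind round hole, 12 in diameter, 9 deep, in an end lug 36 wide (x) reaching 15 above and below the axis. Beside it, from y = -90 to -76, a saddle: open-topped slot 17 wide (x) whose floor carries the barrel, lips flared to 11 above the axis.
- bolt_socket (a point): Nominal mouth of the stocked cage's +y socket for the sprung bolt, at hinge y = +101; hole 12 in diameter, 8 deep, lug and saddle alike (saddle y 84 to 101). Between the lugs is 11 of play for the barrel: lower it with the bolt drawn and the flap 7 to 11 to +y, until it sits on the saddle floors; slide it to -y until the barrel meets the lug; let the bolt out.
- stocked: Stocked cage, with a red-potted plant and a twig inside: white tray, roof and posts, clear sides, fixed to the bench; 150 deep (x), 224 wide (y), roof at 150. Origin: centre of its underside; x out of its open front. The hinge axis stands 12 in front of the front face, nominally 165 above the bench.
- spare: The empty spare cage, same make and size, fixed to the bench. Origin: centre of its underside; x out of its front.
- beaker: Glass beaker, 68 wide, 88 tall, standing on the bench. Origin: centre of its underside. Bystander.
- jar: Amber jar, 56 wide, 75 tall. Origin: centre of its underside. Bystander.
- dish: Lidded glass culture dish, 94 wide, 16 tall. Origin: centre of its underside. Bystander.
- lens: Black hand lens, 60 wide ring with a 75 handle towards its -x. Origin: centre of the ring's underside. Bystander.
- screwdriver: Orange screwdriver, 170 long, lying along its x. Bystander.
- shim_tray: Small grey open tray with packing shims, 75 x 55 x 24. Origin: centre of its underside. Bystander.
Not all that is in view belongs to the job. What is shaped like the door but pink or purple is not meant.

How it is judged:
On the way:
1. the flap has been lifted clear of the spare cage's brackets (z of door in the frame of spare_hinge above 0.045 m), for 0.1 s.
At the end, for the whole second after the job is handed in: The flap hangs still and released on the stocked cage: origin within 4 mm across, 3 mm along the hinge and 8 mm in height of the nominal hinge point (packing included), barrel within 0.03 rad of the cage's y, upright within 0.15 rad, bolt out in its socket (joint below 4 mm) (x of door in the frame of stocked_hinge between -0.004 and 0.004 m and y of door in the frame of stocked_hinge between -0.003 and 0.003 m and z of door in the frame of stocked_hinge between -0.008 and 0.008 m and angle between the y axis of door and the y axis of stocked, either way round below 0.03 rad and angle between door's own z axis and vertical below 0.15 rad and value of joint bolt below 0.004 m and linear speed of door below 0.03 m/s); the robot touches nothing.
It fails at once if the flap is forced against the stocked cage or its brackets (over 25 N) (contact force between door and stocked above 25 N).
It fails at once if the flap is forced against the spare cage or its brackets (over 25 N) (contact force between door and spare above 25 N).
It fails at once if the robot pushes on a cage (over 15 N) (contact force between any of the arm, the fingers and stocked above 15 N or contact force between any of the arm, the fingers and spare above 15 N).
It fails at once if a bystander is moved more than 3 cm or the beaker or jar tipped (distance of any of beaker, jar, dish, lens, screwdriver, shim_tray from where it was at the start of the episode above 0.03 m or angle between any of beaker, jar's own z axis and vertical above 0.5 rad).
It also fails if it takes over 51 s, if anything falls off the work surface, if the arm or the gripper's body presses on something with over 40 N, if the wrist force passes 120 N, or if a joint passes its speed limit or range.

## Working session

There is one attempt and no reset: what is moved stays moved. The work goes in short steps, Python scripts to look and compute and a tool call to move; the robot and the scene stay as the last step left them, time stands still between calls to the robot, and variables do not carry over. Pictures are saved under pics/ and viewed, and the job is handed in when it is done.

Besides the shell and the picture viewer there is one more tool, called after ">>>" by a JSON object that holds its "api" and its "payload". play_rows: Moves the arm, as the interface text tells. Scaled input: -1 to 1 covers 300 mm each way for a shift and pi rad each way for a turn. Its arguments: {"type":"object","properties":{"deltas":{"type":"array"},"force":{"type":"number"}},"required":["deltas"]}

```bash
ls; mkdir -p pics; python3 - <<'E'
from plant import get_state, vision, r
import cv2
s=get_state(); print(s)
for n in ["side","top","wrist"]:
    m=vision.camera_model(n); print(n,m)
    cv2.imwrite(f"pics/{n}0.png",vision.snapshot(n)[:,:,::-1])
E
```

```text
pics
{'clock': 0.0, 'q': array([-1.23919402,  0.68997059, -0.1945192 ,  1.5663243 ,  0.15729673,
        0.90253073, -0.21509466]), 'qd': array([ 0.00070493, -0.00057291,  0.00031662, -0.00097562,  0.00073051,
       -0.00109619, -0.00053336]), 'joint_torque': array([-1.20778270e-03, -5.27558041e+01, -1.26741372e+00, -1.53429759e+01,
       -5.26600331e-02,  6.66684355e-03,  1.85396375e-04]), 'tool_pos': array([0.18325544, 0.59690465, 0.25692377]), 'eef_rot': array([ 8.04155915e-01,  5.94417713e-01, -6.98806722e-04,  5.99267896e-04]), 'contact_force': array([-0.20776946,  0.01531166, -0.61803089]), 'moment': array([ 0.03467149, -0.00300852, -0.00180324]), 'opening': 1.000244516162633}
side {'vfov': 48.485493880880966, 'cx': 258.82878224407136, 'cy': 182.06040252388013, 'world_to_cam': array([[ 0.902554  , -0.4302903 ,  0.01570124, -0.40995003],
       [ 0.30846962,  0.67161035,  0.67363642, -0.33784371],
       [-0.30040434, -0.60314989,  0.7388961 , -1.2529425 ],
       [ 0.        ,  0.        ,  0.        ,  1.        ]])}
top {'vfov': 44.43595704622464, 'cx': 260.01892537961896, 'cy': 191.20853116748606, 'world_to_cam': array([[ 0.01578236, -0.99970759,  0.01832093,  0.08758601],
       [ 0.99771486,  0.01694952,  0.06540471, -0.51275709],
       [-0.06569612,  0.01724682,  0.99769062, -1.65423427],
       [ 0.        ,  0.        ,  0.        ,  1.        ]])}
wrist {'vfov': 59.30601849617676, 'cx': 254.30073094227103, 'cy': 192.43051921604115, 'world_to_cam': array([[ 2.93629445e-01,  9.55919300e-01, -2.02066253e-04,
        -6.25219735e-01],
       [-9.12244535e-01,  2.80150703e-01, -2.98873705e-01,
         4.09854244e-02],
       [-2.85642534e-01,  8.79424541e-02,  9.54292653e-01,
        -3.89798491e-01],
       [ 0.00000000e+00,  0.00000000e+00,  0.00000000e+00,
         1.00000000e+00]])}
```

View pics/side0.png

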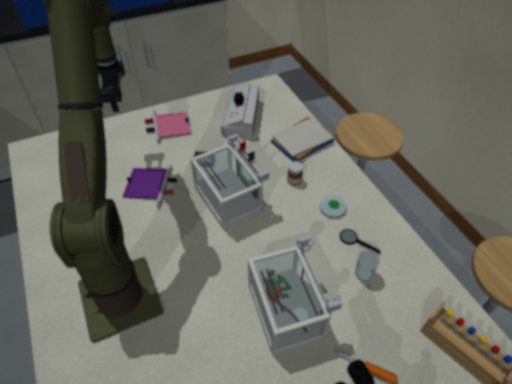

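View pics/top0.png

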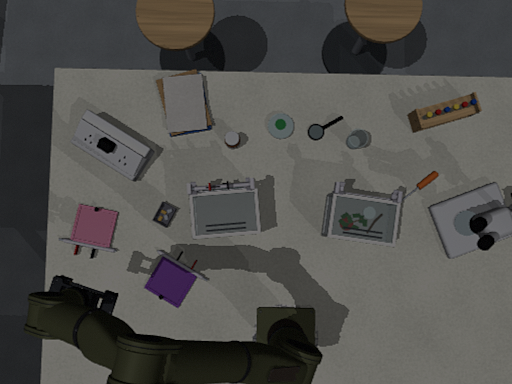

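View pics/wrist0.png

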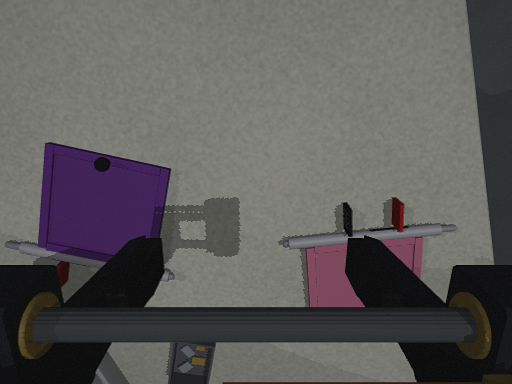

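```bash
python3 - <<'E'
import cv2, numpy as np
t=cv2.imread("pics/top0.png")
a=cv2.resize(t[165:255,175:275],None,fx=6,fy=6,interpolation=cv2.INTER_CUBIC)
b=cv2.resize(t[165:255,310:420],None,fx=6,fy=6,interpolation=cv2.INTER_CUBIC)
cv2.imwrite("pics/t_spare.png",a);cv2.imwrite("pics/t_stock.png",b)
s=cv2.imread("pics/side0.png")
cv2.imwrite("pics/s_spare.png",cv2.resize(s[125:225,180:280],None,fx=6,fy=6,interpolation=cv2.INTER_CUBIC))
cv2.imwrite("pics/s_stock.png",cv2.resize(s[230:350,235:355],None,fx=5,fy=5,interpolation=cv2.INTER_CUBIC))
E
```

```text
(no output)
```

View pics/t_spare.png

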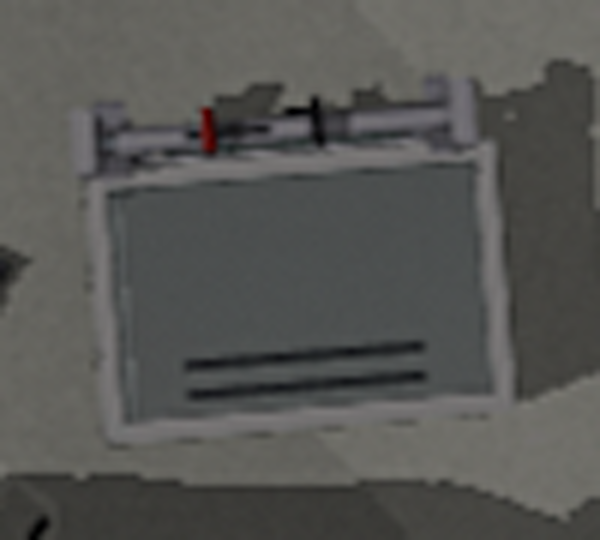

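View pics/t_stock.png

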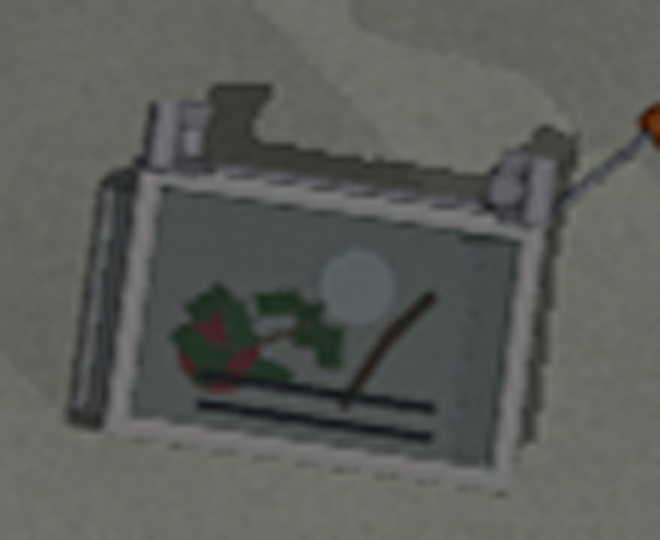

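View pics/s_spare.png

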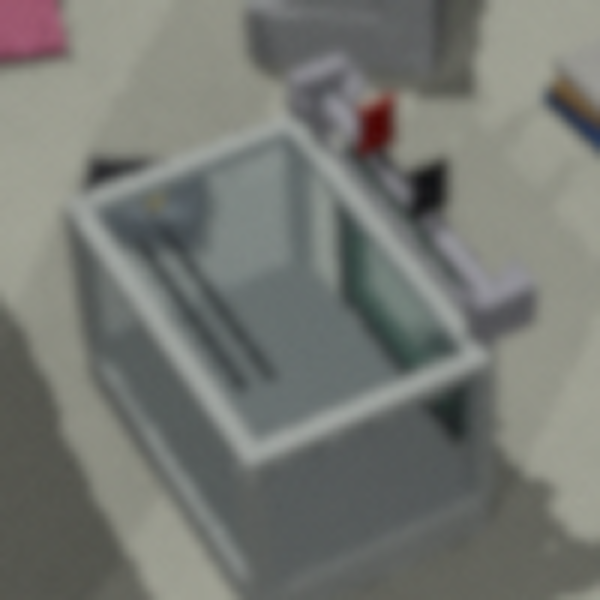

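View pics/s_stock.png

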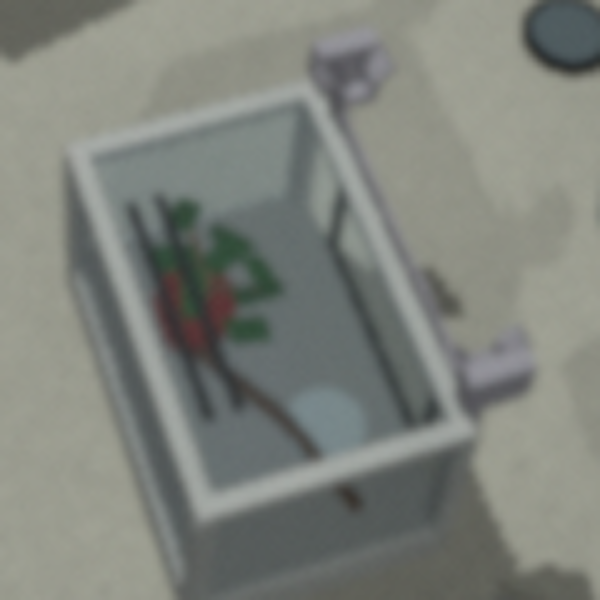

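```bash
cat > h.py <<'E'
import numpy as np, cv2
from scipy.optimize import least_squares
from scipy.spatial.transform import Rotation as R
def proj(m,P):
    P=np.atleast_2d(P); f=192/np.tan(np.radians(m['vfov'])/2)
    c=P@m['world_to_cam'][:3,:3].T+m['world_to_cam'][:3,3]
    return np.c_[m['cx']+f*c[:,0]/-c[:,2], m['cy']-f*c[:,1]/-c[:,2]]
def pose(p,L):
    c,s=np.cos(p[2]),np.sin(p[2]); L=np.atleast_2d(L)
    return np.c_[p[0]+c*L[:,0]-s*L[:,1],p[1]+s*L[:,0]+c*L[:,1],L[:,2]]
def fit(obs,p0):
    # obs: list (model, local pts, pix)
    fun=lambda p: np.concatenate([(proj(m,pose(p,L))-px).ravel() for m,L,px in obs])
    s=least_squares(fun,p0,loss='soft_l1',f_scale=1.5); return s.x,fun(s.x).reshape(-1,2)
ROOF=np.array([[.075,.112,.15],[.075,-.112,.15],[-.075,-.112,.15],[-.075,.112,.15]])
E
python3 - <<'E'
from h import *
from plant import vision
T=vision.camera_model('top');S=vision.camera_model('side')
t=lambda a,o:np.array(a)/6+o
sp=[(T,ROOF,t([(92,180),(493,145),(515,402),(110,440)],(175,165))),
    (S,ROOF,t([(288,122),(485,355),(252,458),(72,205)],(180,125)))]
st=[(T,ROOF,t([(140,172),(547,232),(508,485),(107,430)],(310,165))),
    (S,ROOF,np.array([(308,92),(470,430),(205,515),(72,152)])/5+(235,230))]
for n,o in (('spare',sp),('stock',st)):
    for oo in (o[:1],o[1:],o):
        p,res=fit(oo,[.5,0,0]); print(n,p.round(4),'res',res.round(1).tolist())
    h=pose(p,[[.087,0,.165]]); print('hinge',h)
E
```

```text
spare [0.4278 0.2096 0.1041] res [[-1.1, -1.4], [0.6, -1.5], [1.0, 1.5], [-0.5, 1.3]]
spare [0.4293 0.2087 0.1118] res [[0.6, -2.0], [2.0, -0.1], [-0.5, 1.5], [-2.4, -0.3]]
spare [0.4287 0.2093 0.1085] res [[-1.1, -1.5], [0.5, -1.9], [1.1, 1.1], [-0.2, 1.2], [0.5, -2.1], [1.7, -0.0], [-0.9, 1.5], [-2.6, -0.5]]
hinge [[0.51516788 0.21868564 0.165     ]]
stock [ 0.4142 -0.2439 -0.132 ] res [[0.2, -1.5], [-0.2, -1.4], [0.5, 2.0], [-0.6, 1.0]]
stock [ 0.4165 -0.2464 -0.1144] res [[0.7, -3.5], [2.5, 0.3], [-0.7, 2.1], [-2.6, -1.1]]
stock [ 0.4158 -0.2449 -0.122 ] res [[0.3, -1.6], [-0.0, -2.2], [1.1, 1.2], [-0.1, 0.9], [0.6, -3.7], [1.8, 0.2], [-1.7, 1.5], [-2.8, -1.7]]
hinge [[ 0.50210711 -0.25548227  0.165     ]]
```

```bash
cat >> h.py <<'E'
def toolT(s):
    return R.from_quat(s['eef_rot']).as_matrix(), s['tool_pos']
def rows(target_pos,target_yaw_x,s,tilt=None):
    """shift+turn numbers from state s to tcp pos with tool down, x axis at yaw"""
    Rt,p=toolT(s)
    c,si=np.cos(target_yaw_x),np.sin(target_yaw_x)
    X=np.array([c,si,0]);Z=np.array([0,0,-1.]);G=np.c_[X,np.cross(Z,X),Z]
    d=Rt.T@(np.array(target_pos)-p)/0.3
    w=R.from_matrix(Rt.T@G).as_rotvec()/np.pi
    return np.r_[d,w].round(4)
E
python3 - <<'E'
from h import *
from plant import vision,get_state
s=get_state();Rt,p=toolT(s)
m=vision.camera_model('wrist')['world_to_cam'];C=-m[:3,:3].T@m[:3,3]
print('cam in tool',Rt.T@(C-p),'look dir tool',Rt.T@(-m[2,:3]))
print(rows([.46,.2187,.33],1.679,s), rows([.46,.2187,.33],1.679-np.pi,s))
E
```

```text
cam in tool [ 0.00064347 -0.07729634 -0.12710137] look dir tool [0.00129354 0.29876706 0.95432519]
[-9.3540e-01  1.2518e+00 -2.4150e-01 -1.0000e-04  4.0000e-04 -1.2920e-01] [-9.3540e-01  1.2518e+00 -2.4150e-01  6.0000e-04  1.0000e-04  8.7080e-01]
```

```bash
python3 - <<'E'
from h import *
from plant import vision,get_state
s=get_state()
a=rows([.35,.41,.33],1.679,s);print(a)
E
```

```text
[-4.334e-01  7.142e-01 -2.423e-01 -1.000e-04  4.000e-04 -1.292e-01]
```

>>> {"api": "play_rows", "payload": {"deltas": [[[-1,-0.4334,0.7142,-0.2423,0,0,-0.1292],[-1,-0.4334,0.7142,-0.2423,0,0,-0.1292],[-1,-0.4334,0.7142,-0.2423,0,0,-0.1292],[-1,-0.4334,0.7142,-0.2423,0,0,-0.1292],[-1,-0.4334,0.7142,-0.2423,0,0,-0.1292]]]}}

```text
clock: 0.78
tool_pos: [0.3542, 0.4061, 0.3308]
eef_rot: [0.671, 0.741, -0.0, 0.002]
contact_force: [-0.3, 0.4, 0.5]
opening: 1.0
```

```bash
python3 - <<'E'
from h import *
from plant import vision,get_state
s=get_state();print(s['tool_pos'],s['clock'])
a=rows([.525,.2187,.31],1.679,s);print(a)
E
```

```text
[0.354157   0.40606285 0.33075177] 0.775
[-0.6779  0.5043  0.0724  0.0007  0.001  -0.0027]
```

>>> {"api": "play_rows", "payload": {"deltas": [[[-1,-0.678,0.504,0.0724,0,0,-0.0027],[-1,-0.678,0.504,0.0724,0,0,-0.0027],[-1,-0.678,0.504,0.0724,0,0,-0.0027],[-1,-0.678,0.504,0.0724,0,0,-0.0027],[-1,-0.678,0.504,0.0724,0,0,-0.0027]]]}}

```text
clock: 1.4
tool_pos: [0.5274, 0.2142, 0.3088]
eef_rot: [0.671, 0.742, -0.001, 0.003]
contact_force: [-0.4, 0.2, -0.1]
opening: 1.001
```

>>> {"api": "play_rows", "payload": {"deltas": [[[-1,0,0,0,0,0,0],[-1,0,0,0,0,0,0]]]}}

```text
clock: 1.65
tool_pos: [0.5262, 0.2161, 0.3087]
eef_rot: [0.67, 0.743, -0.001, 0.002]
contact_force: [0.3, -0.6, 0.0]
opening: 1.004
```

```bash
cat > snap.py <<'E'
import sys,pickle,cv2
from h import *
from plant import vision,get_state
n=sys.argv[1]; cam=sys.argv[2] if len(sys.argv)>2 else 'wrist'
s=get_state(); m=vision.camera_model(cam); im=vision.snapshot(cam)[:,:,::-1]
cv2.imwrite(f'pics/{n}_raw.png',im); pickle.dump((s,m),open(f'pics/{n}.pkl','wb'))
cv2.imwrite(f'pics/{n}.png',cv2.resize(im,(800,600),interpolation=cv2.INTER_CUBIC))
print(s['tool_pos'],s['clock'],s['contact_force'])
E
python3 snap.py w1
```

```text
[0.52620851 0.21614063 0.30870641] 1.65 [ 0.27398277 -0.62006246  0.04446509]
```

View pics/w1.png

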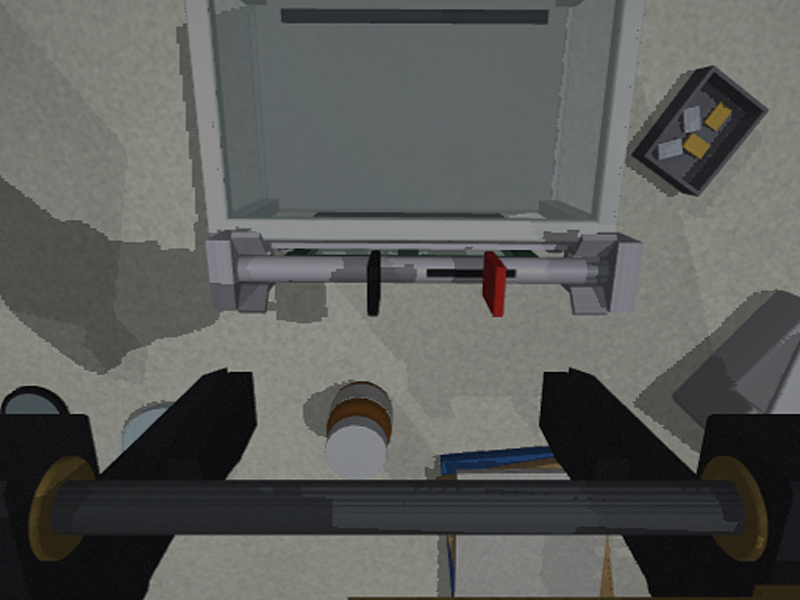

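```bash
python3 - <<'E'
import cv2
im=cv2.imread('pics/w1_raw.png')
cv2.imwrite('pics/w1c.png',cv2.resize(im[130:210,125:275],None,fx=5.3,fy=5.3,interpolation=cv2.INTER_NEAREST))
cv2.imwrite('pics/w1d.png',cv2.resize(im[130:210,270:420],None,fx=5.3,fy=5.3,interpolation=cv2.INTER_NEAREST))
E
```

```text
(no output)
```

View pics/w1c.png

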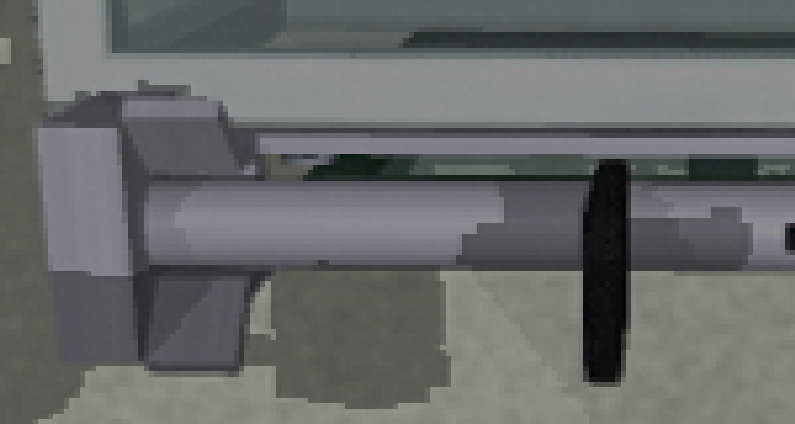

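View pics/w1d.png

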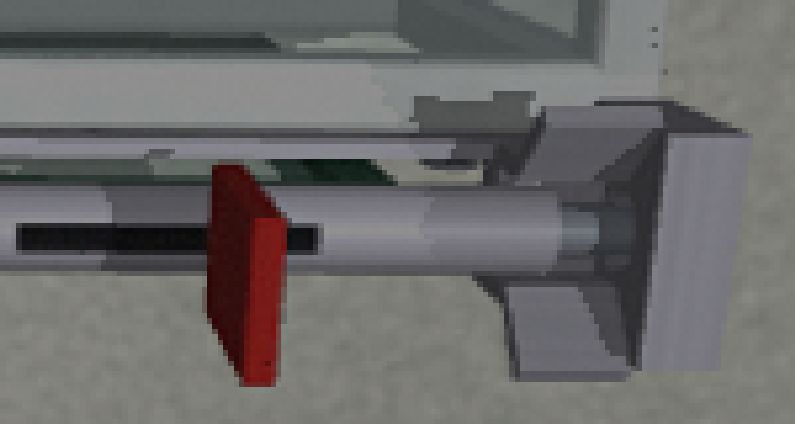

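```bash
cat > fitsp.py <<'E'
from h import *
import pickle
s,m=pickle.load(open('pics/w1.pkl','rb'))
L=[];P=[]
def add(l,px,o): L.append(l);P.append((np.array(px)/5.3)+o-.0)
a=(125-.4,130-.4);b=(270-.4,130-.4)
add([-.018,-.090,.180],(118,127),a); add([.018,-.090,.180],(138,362),a)
add([-.018,.101,.180],(667,135),b); add([.018,.101,.180],(638,370),b)
add([.012,-.021,.207],(584,381),a); add([.012,-.016,.207],(622,381),a)
add([-.012,.03625,.207],(250,217),b);add([-.012,.04125,.207],(287,217),b)
add([.012,.04125,.207],(274,385),b);add([.012,.03625,.207],(243,385),b)
L=np.array(L);P=np.array(P)
for zz in (-.004,-.002,0,.002,.004):
    p,res=fit([(m,L+[0,0,zz],P)],[.515,.2187,.1]); print(zz,p.round(4),(res**2).sum().round(1))
p,res=fit([(m,L,P)],[.515,.2187,.1]);print(res.round(1).tolist())
E
python3 fitsp.py
```

```text
-0.004 [0.5168 0.2231 0.0972] 18.6
-0.002 [0.5163 0.2228 0.0973] 6.3
0 [0.5157 0.2226 0.0975] 3.1
0.002 [0.5152 0.2223 0.0977] 9.3
0.004 [0.5147 0.2221 0.0978] 25.4
[[-0.2, -0.5], [0.1, -0.3], [0.2, -0.4], [-0.2, -0.2], [0.1, 0.7], [-0.1, 0.7], [0.0, -0.4], [0.2, -0.4], [0.4, 0.5], [-0.7, 0.4]]
```

```bash
cat > go.py <<'E'
# usage: go.py frame dx dy dz  : rows numbers to reach TCP at hinge-frame offset (m)
import sys
from h import *
from plant import get_state
F={'spare':(np.array([.5157,.2226,.165]),.0975)}
try:
    import json; j=json.load(open('stock.json')); F['stock']=(np.array(j[:3]),j[3])
except Exception: pass
o,y=F[sys.argv[1]]; d=np.array(list(map(float,sys.argv[2:5])))
s=get_state(); Rz=R.from_euler('z',y).as_matrix()
cur=Rz.T@(s['tool_pos']-o); print('cur mm',(cur*1e3).round(1),'yawx err',round(np.arctan2(*(R.from_quat(s['eef_rot']).as_matrix()[[1,0],0]))-y-np.pi/2,4),'F',(Rz.T@s['contact_force']).round(1),'open mm',round(88*s['opening'],1),'t',s['clock'])
print(rows(o+Rz@d,y+np.pi/2,s).tolist())
E
python3 go.py spare 0 .005 .055; python3 go.py spare 0 .005 .032
```

```text
cur mm [  9.8  -7.3 143.8] yawx err 0.0066 F [-0.9  0.4  0.8] open mm 88.1 t 1.7
[0.0425, -0.0326, 0.2959, 0.0003, 0.0015, 0.0021]
cur mm [  9.8  -7.3 143.8] yawx err 0.0066 F [-0.9  0.4  0.8] open mm 88.1 t 1.7
[0.0429, -0.0327, 0.3725, 0.0003, 0.0015, 0.0021]
```

>>> {"api": "play_rows", "payload": {"deltas": [[[-1,0.0425,-0.0326,0.15,0,0.0015,0.0021],[-1,0.0425,-0.0326,0.295,0,0.0015,0.0021],[-1,0.0425,-0.0326,0.295,0,0.0015,0.0021],[-1,0.0425,-0.0326,0.295,0,0.0015,0.0021]]]}}

```text
clock: 2.2
tool_pos: [0.5157, 0.2289, 0.2218]
eef_rot: [0.671, 0.741, 0.002, 0.001]
contact_force: [-0.0, -0.5, -0.5]
opening: 1.001
```

```bash
python3 go.py spare 0 .005 .032; python3 snap.py w2
```

```text
cur mm [ 0.6  6.3 56.8] yawx err 0.0013 F [-0.1 -0.5 -0.5] open mm 88.1 t 2.2
[-0.0044, -0.0022, 0.0825, 0.001, -0.0004, 0.0004]
[0.51565975 0.22890544 0.22176501] 2.2 [-0.02446563 -0.47943646 -0.47564846]
```

View pics/w2.png

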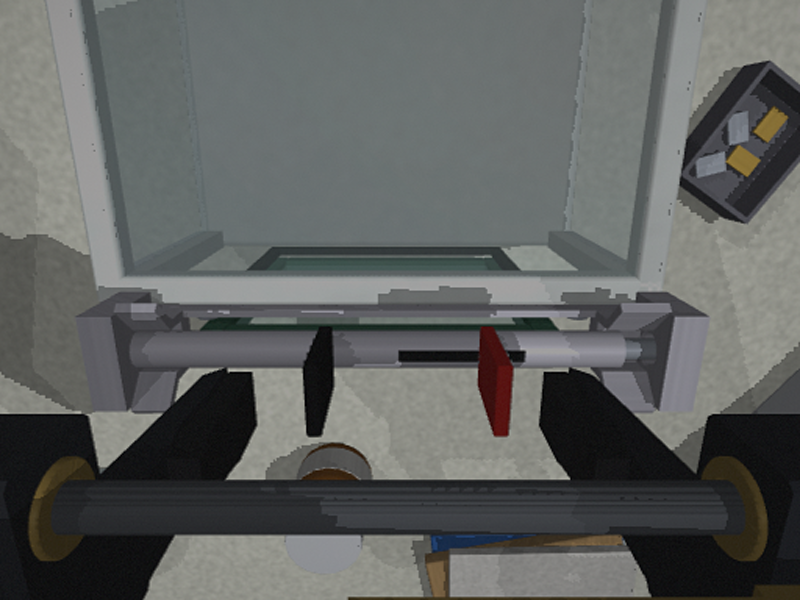

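>>> {"api": "play_rows", "payload": {"deltas": [[[-1,-0.0044,-0.0022,0.05,0,0,0],[-1,-0.0044,-0.0022,0.083,0,0,0],[-1,-0.0044,-0.0022,0.083,0,0,0],[-1,-0.0044,-0.0022,0.083,0,0,0]]]}}

```text
clock: 2.75
tool_pos: [0.5157, 0.2275, 0.1973]
eef_rot: [0.672, 0.741, 0.002, 0.001]
contact_force: [-0.3, 1.0, 0.5]
opening: 0.999
```

```bash
python3 go.py spare 0 .005 .032
```

```text
cur mm [ 0.5  4.8 32.3] yawx err 0.0005 F [-0.2  1.   0.5] open mm 88.0 t 2.75
[0.0005, -0.0017, 0.0009, 0.0013, -0.0005, 0.0002]
```

Close gently.

>>> {"api": "play_rows", "payload": {"deltas": [[[0.2,0,0,0,0,0,0],[1,0,0,0,0,0,0],[1,0,0,0,0,0,0],[1,0,0,0,0,0,0],[1,0,0,0,0,0,0]]], "force": 16}}

```text
clock: 3.38
tool_pos: [0.516, 0.2257, 0.1973]
eef_rot: [0.672, 0.74, 0.001, 0.002]
contact_force: [0.9, -1.4, 1.6]
opening: 0.481
```

```bash
python3 go.py spare 0 .009 .032;python3 snap.py w3
```

```text
cur mm [ 0.6  3.1 32.3] yawx err -0.001 F [ 0.8 -1.5  1.6] open mm 42.3 t 3.375
[0.0198, -0.0021, 0.001, 0.0012, 0.0003, -0.0003]
[0.51603771 0.22569952 0.19731673] 3.375 [ 0.89787997 -1.39536165  1.5709311 ]
```

View pics/w3.png

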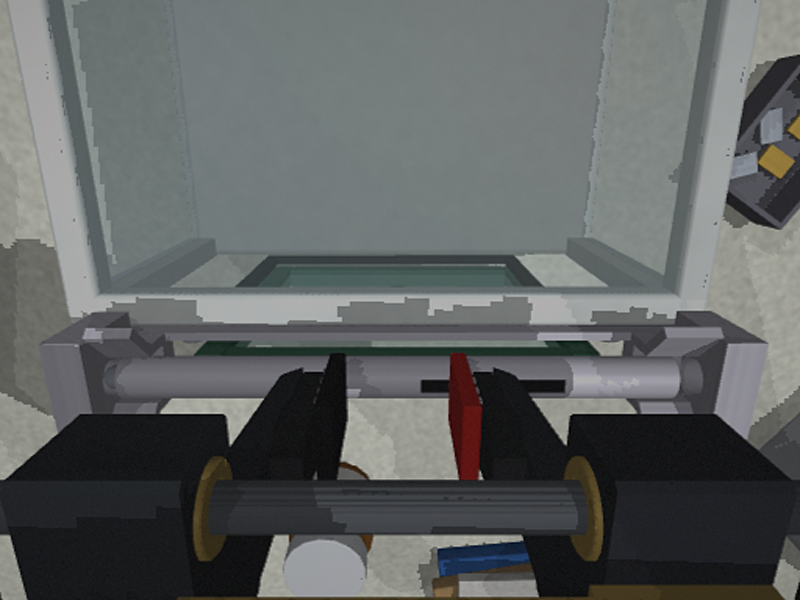

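>>> {"api": "play_rows", "payload": {"deltas": [[[1,0.01,-0.001,0,0,0,0],[1,0.02,-0.002,0,0,0,0],[1,0.02,-0.002,0,0,0,0],[1,0.02,-0.002,0,0,0,0]]]}}

```text
clock: 3.92
tool_pos: [0.5148, 0.2326, 0.1973]
eef_rot: [0.672, 0.741, 0.002, 0.001]
contact_force: [0.7, -0.3, 1.0]
opening: 0.478
```

```bash
python3 go.py spare 0 .009 .032;python3 snap.py w4; python3 -c "
import cv2;im=cv2.imread('pics/w4_raw.png');cv2.imwrite('pics/w4c.png',cv2.resize(im[195:275,10:510],None,fx=1.6,fy=1.6)); a=cv2.resize(im[200:280,10:150],None,fx=5,fy=5);b=cv2.resize(im[200:280,370:510],None,fx=5,fy=5);import numpy as np;cv2.imwrite('pics/w4d.png',cv2.resize(np.vstack([a,b]),None,fx=.74,fy=.74))"
```

```text
cur mm [ 0.  10.  32.3] yawx err -0.0003 F [ 0.6 -0.3  1. ] open mm 42.1 t 3.925
[-0.0034, -0.0001, 0.0011, 0.0013, -0.0001, -0.0001]
[0.51476779 0.23257644 0.19734102] 3.925 [ 0.66873635 -0.26641536  1.02133215]
```

View pics/w4d.png

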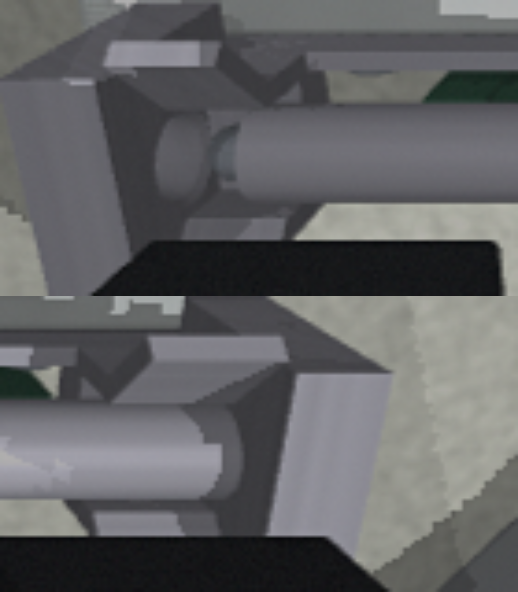

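```bash
python3 go.py spare 0 .0095 .062;python3 go.py spare 0 .0095 .212
```

```text
cur mm [ 0.1 10.  32.3] yawx err -0.0003 F [ 0.5 -0.3  0.5] open mm 42.0 t 3.975
[-0.0018, 0.0002, -0.0988, 0.0014, -0.0002, -0.0001]
cur mm [ 0.1 10.  32.3] yawx err -0.0003 F [ 0.5 -0.3  0.5] open mm 42.0 t 3.975
[-0.0015, 0.0024, -0.5988, 0.0014, -0.0002, -0.0001]
```

>>> {"api": "play_rows", "payload": {"deltas": [[[1,-0.001,0,-0.03,0,0,0],[1,-0.001,0,-0.07,0,0,0],[1,-0.001,0,-0.12,0,0,0],[1,-0.001,0.001,-0.17,0,0,0],[1,-0.001,0.001,-0.2,0,0,0]]]}}

```text
clock: 4.6
tool_pos: [0.5153, 0.2325, 0.2588]
eef_rot: [0.672, 0.741, 0.003, 0.002]
contact_force: [-0.8, 0.8, -2.2]
opening: 0.48
```

```bash
python3 go.py spare 0 .0095 .242
```

```text
cur mm [ 0.5  9.9 93.8] yawx err -0.0004 F [-0.7  0.8 -2.2] open mm 42.3 t 4.6
[-0.0007, 0.0012, -0.4938, 0.0019, -0.0004, -0.0001]
```

>>> {"api": "play_rows", "payload": {"deltas": [[[1,0,0.001,-0.17,0,0,0],[1,0,0.001,-0.34,0,0,0],[1,0,0.001,-0.48,0,0,0],[1,0,0.001,-0.48,0,0,0]]]}}

```text
clock: 5.1
tool_pos: [0.5159, 0.2333, 0.4065]
eef_rot: [0.672, 0.741, 0.006, 0.003]
contact_force: [0.4, 0.8, -2.3]
opening: 0.482
```

```bash
echo '[0.5021,-0.2555,0.165,-0.122]'>stock.json; python3 go.py spare 0 .0095 .242; python3 go.py stock .06 .2 .242;python3 go.py stock .06 0.009 .242; python3 snap.py w5
```

```text
cur mm [  1.2  10.6 241.5] yawx err -0.0006 F [ 0.5  0.7 -2.3] open mm 42.5 t 5.1
[-0.0038, -0.004, -0.0018, 0.0041, -0.0014, -0.0002]
cur mm [-45.8 486.8 241.5] yawx err 0.2189 F [ 0.3  0.8 -2.3] open mm 42.5 t 5.1
[-1.0099, 0.1367, -0.0043, 0.0039, -0.0018, 0.0697]
cur mm [-45.8 486.8 241.5] yawx err 0.2189 F [ 0.3  0.8 -2.3] open mm 42.5 t 5.1
[-1.6314, -0.0015, -0.0088, 0.0039, -0.0018, 0.0697]
[0.5158758  0.23329479 0.40647309] 5.1 [ 0.40029624  0.77379426 -2.29293991]
```

View pics/w5.png

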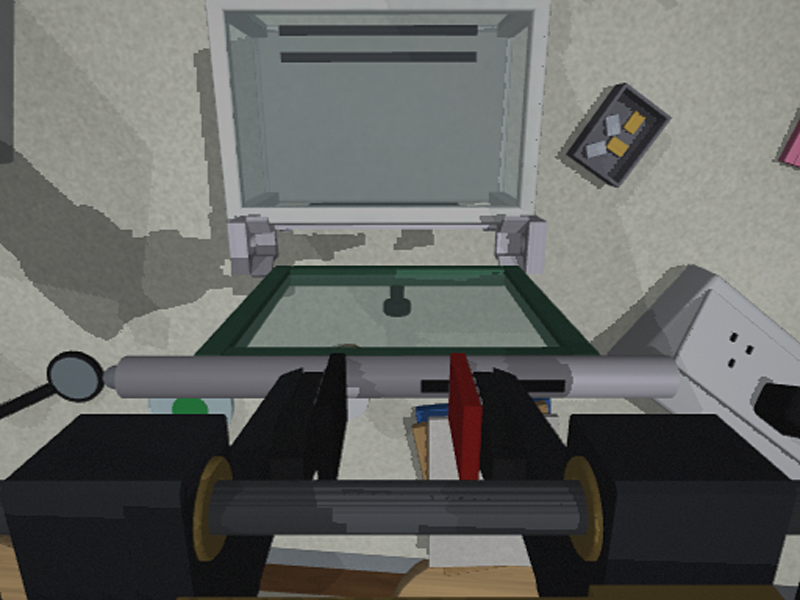

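>>> {"api": "play_rows", "payload": {"deltas": [[[1,-0.15,0.02,0,0.001,0,0.015],[1,-0.32,0.04,0,0.002,0,0.03],[1,-0.5,0.07,0,0.003,0,0.045],[1,-0.68,0.09,0,0.004,0,0.06],[1,-0.86,0.12,0,0.004,0,0.07]]]}}

```text
clock: 5.78
tool_pos: [0.5746, -0.0227, 0.4014]
eef_rot: [0.749, 0.662, -0.003, -0.004]
contact_force: [1.2, 0.5, -2.1]
opening: 0.482
```

```bash
python3 go.py stock .05 0.009 .242
```

```text
cur mm [ 43.7 239.8 236.4] yawx err -0.0017 F [ 1.1  0.6 -2.1] open mm 42.4 t 5.775
[-0.7694, 0.0223, -0.0201, -0.003, -0.0005, -0.0005]
```

>>> {"api": "play_rows", "payload": {"deltas": [[[1,-0.16,0.01,-0.01,-0.003,0,0],[1,-0.34,0.015,-0.01,-0.003,0,0],[1,-0.52,0.02,-0.02,-0.003,0,0],[1,-0.68,0.022,-0.02,-0.003,0,0],[1,-0.77,0.022,-0.02,-0.003,0,0]]]}}

```text
clock: 6.4
tool_pos: [0.5505, -0.2562, 0.4042]
eef_rot: [0.751, 0.661, -0.002, -0.002]
contact_force: [0.8, 1.0, -3.0]
opening: 0.479
```

>>> {"api": "play_rows", "payload": {"deltas": [[[1,0,0,0,0,0,0],[1,0,0,0,0,0,0]]]}}

```text
clock: 6.65
tool_pos: [0.5501, -0.2546, 0.4026]
eef_rot: [0.75, 0.661, -0.002, -0.004]
contact_force: [-1.2, -0.1, -2.0]
opening: 0.478
```

```bash
python3 go.py stock .05 0.009 .242; python3 snap.py w6
```

```text
cur mm [ 47.5   6.7 237.6] yawx err -0.0044 F [-1.2 -0.3 -2. ] open mm 42.0 t 6.65
[0.0076, 0.008, -0.0148, -0.0028, -0.0009, -0.0014]
[ 0.55010879 -0.25460705  0.40256045] 6.65 [-1.22456574 -0.13366602 -2.0156706 ]
```

View pics/w6.png

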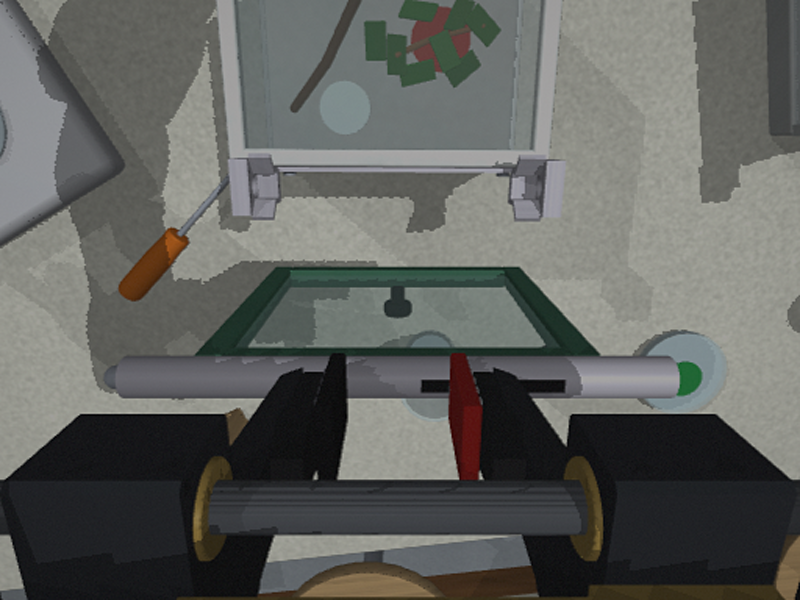

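```bash
python3 - <<'E'
import cv2,numpy as np
im=cv2.imread('pics/w6_raw.png')
a=im[92:147,140:190];b=im[92:147,320:370]
cv2.imwrite('pics/w6c.png',cv2.resize(np.hstack([a,b]),None,fx=8,fy=8,interpolation=cv2.INTER_NEAREST))
E
```

```text
(no output)
```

View pics/w6c.png

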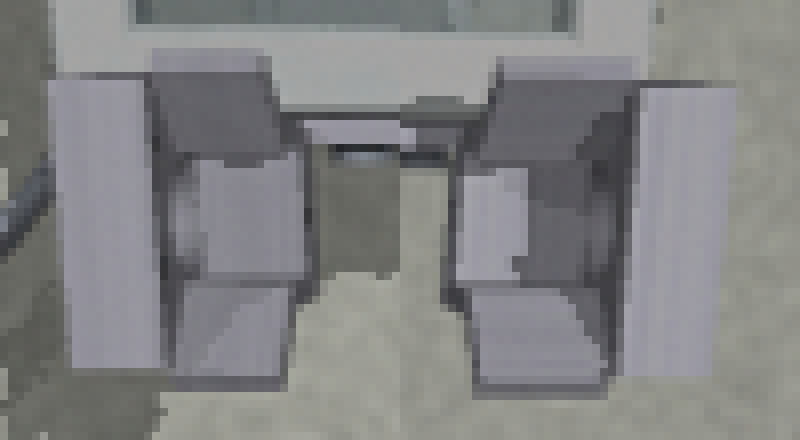

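```bash
cat > fitst.py <<'E'
from h import *
import pickle
s,m=pickle.load(open('pics/w6.pkl','rb'))
L=np.array([[-.018,-.09,.18],[.018,-.09,.18],[-.018,.101,.18],[.018,.101,.18]])
P=np.array([(146,80),(162,368),(240,88),(220,376)])/8+np.array([(140,92)]*2+[(320,92)]*2)-.45
for zz in (-.006,-.004,-.002,0,.002,.004,.006):
    p,res=fit([(m,L+[0,0,zz],P)],[.5,-.25,-.12]); print(zz,p.round(4),(res**2).sum().round(2),res.round(2).tolist())
E
python3 fitst.py
```

```text
-0.006 [ 0.5038 -0.2532 -0.1322] 28.28 [[2.31, 0.16], [2.9, -0.38], [-2.43, 0.21], [-2.85, -0.46]]
-0.004 [ 0.5036 -0.2532 -0.1322] 18.27 [[1.79, 0.07], [2.41, -0.27], [-1.89, 0.13], [-2.34, -0.35]]
-0.002 [ 0.5035 -0.2531 -0.1322] 10.43 [[1.26, -0.01], [1.91, -0.15], [-1.34, 0.05], [-1.82, -0.23]]
0 [ 0.5033 -0.2531 -0.1322] 4.82 [[0.72, -0.1], [1.4, -0.03], [-0.79, -0.03], [-1.3, -0.11]]
0.002 [ 0.5032 -0.2531 -0.1322] 1.53 [[0.17, -0.17], [0.88, 0.1], [-0.23, -0.09], [-0.79, 0.03]]
0.004 [ 0.5031 -0.2531 -0.1322] 0.62 [[-0.4, -0.23], [0.35, 0.24], [0.32, -0.15], [-0.27, 0.18]]
0.006 [ 0.503  -0.2531 -0.1322] 2.19 [[-0.97, -0.3], [-0.19, 0.39], [0.87, -0.21], [0.25, 0.33]]
```

```bash
python3 - <<'E'
import cv2,numpy as np
im=cv2.imread('pics/w6_raw.png')
a=im[220:262,60:110];b=im[220:262,400:450]
cv2.imwrite('pics/w6d.png',cv2.resize(np.hstack([a,b]),None,fx=8,fy=8,interpolation=cv2.INTER_NEAREST))
from h import *
import pickle
s,m=pickle.load(open('pics/w6.pkl','rb'))
Rt,p=toolT(s)
C=-m['world_to_cam'][:3,:3].T@m['world_to_cam'][:3,3]; c=Rt.T@(C-p)
for dz in (.030,.032,.034):
  for dy in(-.001,0,.001):
    ax=np.array([dy,dz]); v=c[1:]-ax; d=np.hypot(*v); u=v/d; n=np.array([-u[1],u[0]])
    r_=.007; al=np.arccos(r_/d); 
    pts=[]
    for sg in(1,-1):
        t=ax+r_*(np.cos(al)*u+sg*np.sin(al)*n)
        for X in (-.088,.088): pts.append(p+Rt@[X,*t])
    q=proj(m,pts)
    print(dz,dy,q.round(1).tolist())
E
```

```text
0.03 -0.001 [[79.4, 256.7], [425.7, 256.4], [81.5, 229.0], [423.7, 228.8]]
0.03 0 [[79.7, 258.5], [425.5, 258.2], [81.8, 230.8], [423.3, 230.5]]
0.03 0.001 [[80.0, 260.2], [425.2, 259.9], [82.1, 232.6], [423.0, 232.3]]
0.032 -0.001 [[81.4, 254.8], [423.8, 254.5], [83.3, 227.5], [421.9, 227.2]]
0.032 0 [[81.6, 256.6], [423.5, 256.3], [83.7, 229.2], [421.5, 229.0]]
0.032 0.001 [[81.9, 258.3], [423.3, 258.0], [84.0, 231.0], [421.2, 230.8]]
0.034 -0.001 [[83.3, 253.0], [421.9, 252.7], [85.1, 225.9], [420.1, 225.7]]
0.034 0 [[83.6, 254.7], [421.7, 254.4], [85.5, 227.7], [419.8, 227.5]]
0.034 0.001 [[83.8, 256.4], [421.4, 256.2], [85.8, 229.5], [419.5, 229.2]]
```

View pics/w6d.png

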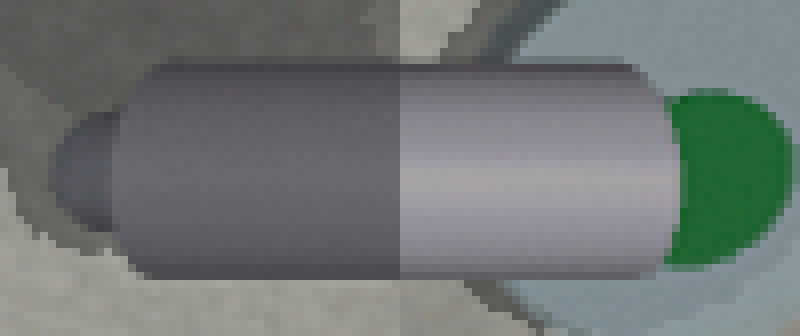

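```bash
echo '[0.5032,-0.2531,0.165,-0.1322]'>stock.json; python3 go.py stock 0 0.008 .24;
```

```text
cur mm [ 47.1   5.4 238.2] yawx err 0.0071 F [-0.2  0.1 -2.1] open mm 42.3 t 6.7
[0.0099, -0.157, -0.0048, -0.0024, -0.0009, 0.0023]
```

>>> {"api": "play_rows", "payload": {"deltas": [[[1,0.0099,-0.08,0,-0.0024,-0.0009,0.0023],[1,0.0099,-0.157,-0.0048,-0.0024,-0.0009,0.0023],[1,0.0099,-0.157,-0.0048,-0.0024,-0.0009,0.0023],[1,0.0099,-0.157,-0.0048,-0.0024,-0.0009,0.0023]]]}}

```text
clock: 7.2
tool_pos: [0.5054, -0.2441, 0.4052]
eef_rot: [0.752, 0.66, 0.001, 0.0]
contact_force: [0.0, 0.7, -2.0]
opening: 0.483
```

```bash
python3 go.py stock 0 0.008 .085
```

```text
cur mm [  0.9   9.2 240.2] yawx err 0.0019 F [-0.1  0.6 -2. ] open mm 42.5 t 7.2
[-0.0041, -0.0038, 0.5172, 0.0004, -0.0001, 0.0006]
```

>>> {"api": "play_rows", "payload": {"deltas": [[[1,-0.0041,-0.0038,0.13,0,0,0.0006],[1,-0.0041,-0.0038,0.27,0,0,0.0006],[1,-0.0041,-0.0038,0.4,0,0,0.0006],[1,-0.0041,-0.0038,0.517,0,0,0.0006],[1,-0.0041,-0.0038,0.517,0,0,0.0006]]]}}

```text
clock: 7.82
tool_pos: [0.5036, -0.244, 0.2476]
eef_rot: [0.752, 0.659, -0.0, -0.002]
contact_force: [0.5, 0.0, -2.0]
opening: 0.475
```

>>> {"api": "play_rows", "payload": {"deltas": [[[1,0,0,0,0,0,0]]]}}

```text
clock: 7.95
tool_pos: [0.5052, -0.2441, 0.2487]
eef_rot: [0.752, 0.66, 0.0, -0.001]
contact_force: [0.1, 0.4, -2.9]
opening: 0.477
```

```bash
python3 go.py stock 0 0.008 .055;python3 snap.py w7
```

```text
cur mm [ 0.8  9.2 83.7] yawx err 0.0018 F [ 0.   0.4 -2.9] open mm 41.9 t 7.95
[-0.0043, -0.0025, 0.0957, -0.0005, -0.0007, 0.0006]
[ 0.50519124 -0.24405435  0.24870938] 7.95 [ 0.07558102  0.37117252 -2.85396736]
```

View pics/w7.png

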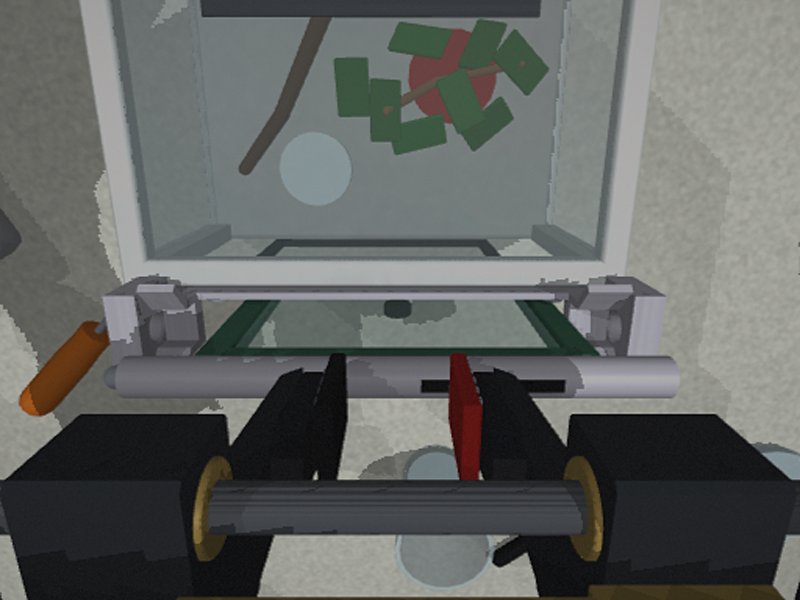

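```bash
python3 - <<'E'
import cv2,numpy as np
im=cv2.imread('pics/w7_raw.png')
a=im[176:256,62:142];b=im[176:256,358:438]
cv2.imwrite('pics/w7c.png',cv2.resize(np.hstack([a,b]),None,fx=5,fy=5,interpolation=cv2.INTER_NEAREST))
from h import *
import pickle
s,m=pickle.load(open('pics/w7.pkl','rb'))
for zz in (0,.002,.004):
  L=np.array([[-.018,-.09,.18],[.018,-.09,.18],[-.018,.101,.18],[.018,.101,.18]])+[0,0,zz]
  q=proj(m,pose([.5032,-.2531,-.1322],L))+.45
  print(zz,((q-[[62,176]]*2+0-np.array([[0,0],[0,0]])) if 0 else ((q[:2]-(62,176))*5).round(0).tolist(), ((q[2:]-(358,176))*5+(400,0)).round(0).tolist())
E
```

```text
File "<stdin>", line 11
    print(zz,((q-[[62,176]]*2+0-np.array([[0,0],[0,0]])) if 0 else ((q[:2]-(62,176))*5).round(0).tolist(), ((q[2:]-(358,176))*5+(400,0)).round(0).tolist())
         ^
SyntaxError: '(' was never closed
```

```bash
python3 - <<'E'
import cv2,numpy as np
im=cv2.imread('pics/w7_raw.png')
a=im[176:256,62:142];b=im[176:256,358:438]
cv2.imwrite('pics/w7c.png',cv2.resize(np.hstack([a,b]),None,fx=5,fy=5,interpolation=cv2.INTER_NEAREST))
from h import *
import pickle
s,m=pickle.load(open('pics/w7.pkl','rb'))
for zz in (0,.002,.004):
  L=np.array([[-.018,-.09,.18],[.018,-.09,.18],[-.018,.101,.18],[.018,.101,.18]])+[0,0,zz]
  q=proj(m,pose([.5032,-.2531,-.1322],L))+.45
  print(zz,((q[:2]-(62,176))*5).round(0).tolist(), ((q[2:]-(358,176))*5+(400,0)).round(0).tolist())
E
```

```text
0 [[136.0, 61.0], [177.0, 332.0]] [[632.0, 62.0], [594.0, 332.0]]
0.002 [[128.0, 66.0], [169.0, 339.0]] [[639.0, 67.0], [600.0, 339.0]]
0.004 [[120.0, 71.0], [162.0, 346.0]] [[646.0, 71.0], [607.0, 346.0]]
```

View pics/w7c.png

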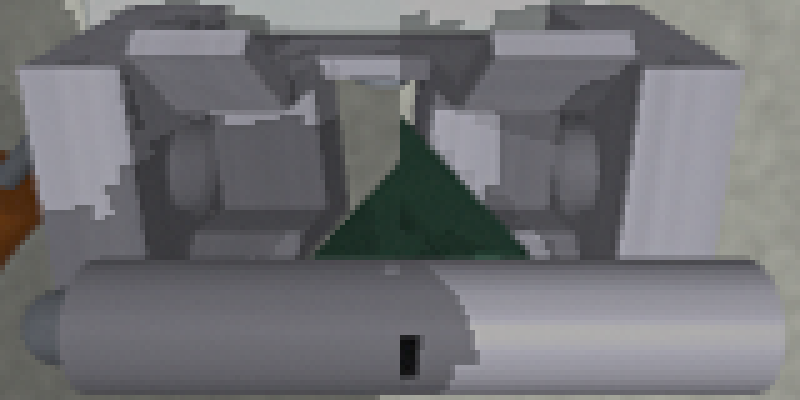

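```bash
echo '[0.5026,-0.2530,0.165,-0.1322]'>stock.json; python3 go.py stock 0 0.008 .060
```

```text
cur mm [ 1.2  9.3 83.7] yawx err 0.0018 F [ 0.6 -0.  -2.4] open mm 42.3 t 8.0
[-0.0044, -0.004, 0.0791, -0.0005, -0.0007, 0.0006]
```

>>> {"api": "play_rows", "payload": {"deltas": [[[1,-0.008,-0.007,0.04,0,0,0.0006],[1,-0.008,-0.007,0.079,0,0,0.0006],[1,-0.008,-0.007,0.079,0,0,0.0006]]]}}

```text
clock: 8.38
tool_pos: [0.5018, -0.2458, 0.224]
eef_rot: [0.752, 0.659, -0.0, -0.002]
contact_force: [-0.1, -0.0, -3.2]
opening: 0.482
```

```bash
python3 go.py stock 0 0.008 .055;python3 snap.py w8;  python3 go.py stock 0 0.008 .055
```

```text
cur mm [-1.7  7.  59. ] yawx err -0.0002 F [-0.1 -0.1 -3.2] open mm 42.4 t 8.375
[0.0033, 0.0058, 0.0133, -0.0012, -0.0009, -0.0001]
[ 0.50181042 -0.24582128  0.22399678] 8.375 [-0.09216301 -0.04460237 -3.19733482]
cur mm [-1.3  7.  59.5] yawx err -0.0002 F [ 0.6  0.2 -2.7] open mm 42.3 t 8.425
[0.0034, 0.0044, 0.015, -0.0009, -0.0008, -0.0001]
```

View pics/w8.png

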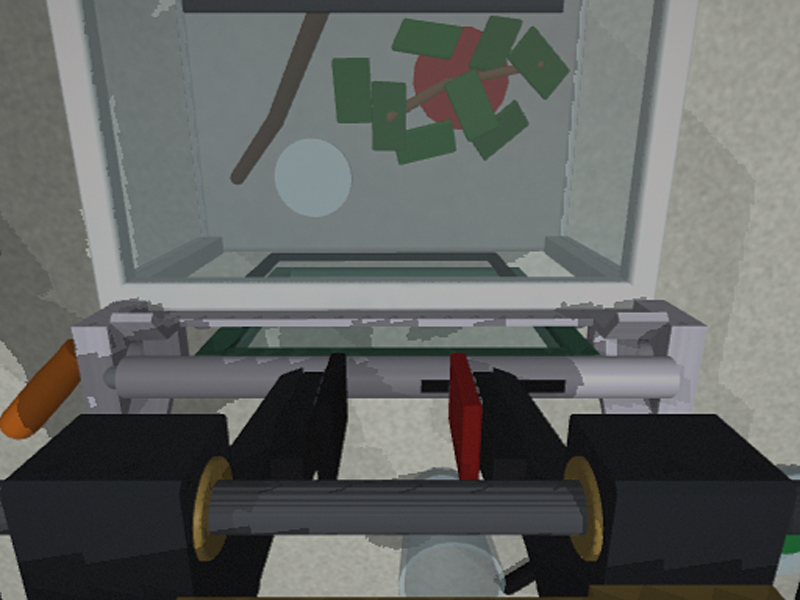

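```bash
python3 - <<'E'
import cv2,numpy as np
im=cv2.imread('pics/w8_raw.png')
a=im[190:270,40:120];b=im[190:270,375:455]
cv2.imwrite('pics/w8c.png',cv2.resize(np.hstack([a,b]),None,fx=5,fy=5,interpolation=cv2.INTER_NEAREST))
from h import *
import pickle
s,m=pickle.load(open('pics/w8.pkl','rb'))
for zz in (0,.002,.004):
  L=np.array([[-.018,-.09,.18],[.018,-.09,.18],[-.018,.101,.18],[.018,.101,.18]])+[0,0,zz]
  q=proj(m,pose([.5026,-.2530,-.1322],L))+.45
  print(zz,((q[:2]-(40,190))*5).round(0).tolist(), ((q[2:]-(375,190))*5+(400,0)).round(0).tolist())
Rt,p=toolT(s)
for dz in (.032,.034):
 for dy in (0,.001,.002):
  q=proj(m,[p+Rt@[-.0905+dy,0,dz],p+Rt@[-.09+dy-.007,0,dz],p+Rt@[.09+dy,0,dz]])+.45
  print('barrel',dz,dy,((q[:2]-(40,190))*5).round(0).tolist(),((q[2:]-(375,190))*5+(400,0)).round(0).tolist())
E
```

```text
0 [[162.0, 82.0], [213.0, 381.0]] [[661.0, 79.0], [614.0, 376.0]]
0.002 [[153.0, 88.0], [204.0, 389.0]] [[670.0, 85.0], [622.0, 385.0]]
0.004 [[143.0, 95.0], [195.0, 399.0]] [[680.0, 91.0], [630.0, 394.0]]
barrel 0.032 0 [[193.0, 267.0], [130.0, 267.0]] [[658.0, 265.0]]
barrel 0.032 0.001 [[202.0, 266.0], [140.0, 267.0]] [[668.0, 265.0]]
barrel 0.032 0.002 [[212.0, 266.0], [149.0, 267.0]] [[677.0, 265.0]]
barrel 0.034 0 [[202.0, 258.0], [140.0, 258.0]] [[649.0, 257.0]]
barrel 0.034 0.001 [[212.0, 258.0], [150.0, 258.0]] [[658.0, 257.0]]
barrel 0.034 0.002 [[221.0, 258.0], [159.0, 258.0]] [[668.0, 257.0]]
```

View pics/w8c.png

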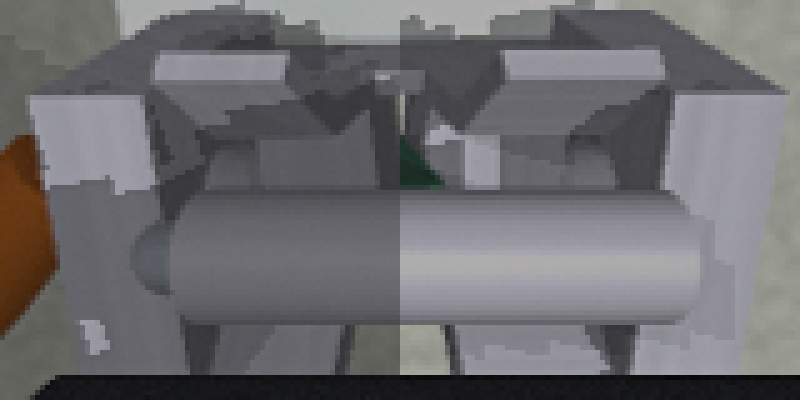

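```bash
python3 go.py stock 0.0009 0.008 .054
```

```text
cur mm [-1.3  7.  59.5] yawx err -0.0002 F [ 0.6  0.2 -2.7] open mm 42.3 t 8.425
[0.0034, 0.0074, 0.0183, -0.0009, -0.0008, -0.0001]
```

>>> {"api": "play_rows", "payload": {"deltas": [[[1,0.0034,0.0074,0.005,-0.0009,-0.0008,0],[1,0.0034,0.0074,0.018,-0.0009,-0.0008,0],[1,0.0034,0.0074,0.018,-0.0009,-0.0008,0],[1,0.0034,0.0074,0.018,-0.0009,-0.0008,0]]]}}

```text
clock: 8.93
tool_pos: [0.5046, -0.2452, 0.2192]
eef_rot: [0.752, 0.659, 0.0, 0.0]
contact_force: [0.5, -0.6, -2.2]
opening: 0.484
```

```bash
python3 go.py stock 0.0009 0.008 .049; python3 snap.py w9; python3 go.py stock 0.0009 0.008 .049; python3 - <<'E'
import cv2,numpy as np
im=cv2.imread('pics/w9_raw.png')
a=im[190:270,40:120];b=im[190:270,375:455]
cv2.imwrite('pics/w9c.png',cv2.resize(np.hstack([a,b]),None,fx=5,fy=5,interpolation=cv2.INTER_NEAREST))
E
```

```text
cur mm [ 1.   8.  54.2] yawx err -0.0002 F [ 0.5 -0.6 -2.2] open mm 42.6 t 8.925
[-0.0, -0.0002, 0.0172, 0.0, 0.0, -0.0001]
[ 0.50461373 -0.24519627  0.2191599 ] 8.925 [ 0.4589467  -0.64117249 -2.24890895]
cur mm [ 1.   8.  54.2] yawx err -0.0002 F [ 0.2  0.2 -2.3] open mm 42.0 t 8.975
[0.0002, -0.0003, 0.0173, 0.0001, 0.0, -0.0001]
```

View pics/w9c.png

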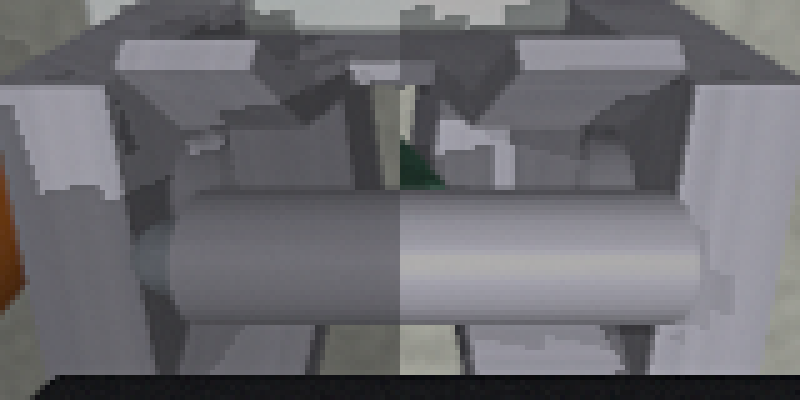

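>>> {"api": "play_rows", "payload": {"deltas": [[[1,0.0028,0,0.005,0,0,0],[1,0.0028,0,0.014,0,0,0],[1,0.0028,0,0.022,0,0,0],[1,0.0028,0,0.025,0,0,0]]]}}

```text
clock: 9.48
tool_pos: [0.5046, -0.2443, 0.2114]
eef_rot: [0.752, 0.659, -0.0, -0.0]
contact_force: [0.6, 0.8, -1.5]
opening: 0.483
```

```bash
python3 go.py stock 0.0009 0.0088 .041; python3 snap.py w10; python3 go.py stock 0.0009 0.0088 .041; python3 - <<'E'
import cv2,numpy as np
im=cv2.imread('pics/w10_raw.png')
a=im[190:270,30:110];b=im[190:270,385:465]
cv2.imwrite('pics/w10c.png',cv2.resize(np.hstack([a,b]),None,fx=5,fy=5,interpolation=cv2.INTER_NEAREST))
E
```

```text
cur mm [ 0.9  8.9 46.4] yawx err -0.0001 F [ 0.5  0.8 -1.5] open mm 42.5 t 9.475
[-0.0002, 0.0002, 0.018, -0.0001, -0.0, -0.0]
[ 0.50461621 -0.2443284   0.21140369] 9.475 [ 0.59088921  0.75786746 -1.52295215]
cur mm [ 0.9  8.8 46.4] yawx err -0.0003 F [ 0.8  0.5 -2.1] open mm 42.1 t 9.525
[-0.0001, 0.0001, 0.018, -0.0001, -0.0, -0.0001]
```

View pics/w10c.png

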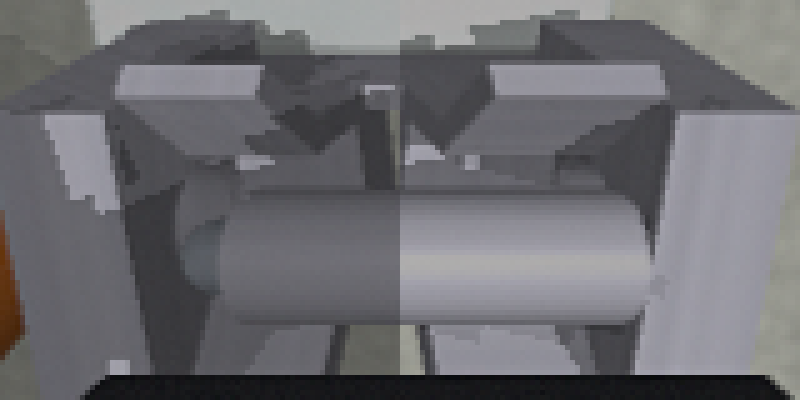

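>>> {"api": "play_rows", "payload": {"deltas": [[[1,0,0,0.006,0,0,0],[1,0,0,0.012,0,0,0],[1,0,0,0.015,0,0,0]]]}}

```text
clock: 9.9
tool_pos: [0.5045, -0.2443, 0.2068]
eef_rot: [0.752, 0.659, -0.0, -0.0]
contact_force: [-0.4, -0.5, -1.5]
opening: 0.48
```

>>> {"api": "play_rows", "payload": {"deltas": [[[1,0,0,0.005,0,0,0],[1,0,0,0.006,0,0,0]]]}}

```text
clock: 10.15
tool_pos: [0.5045, -0.2443, 0.2048]
eef_rot: [0.752, 0.659, -0.0, -0.0]
contact_force: [0.5, 0.3, -1.5]
opening: 0.481
```

```bash
python3 go.py stock 0.0009 0.0088 .041
```

```text
cur mm [ 0.7  8.9 39.8] yawx err -0.0001 F [ 0.5  0.3 -1.5] open mm 42.3 t 10.15
[-0.0002, 0.0006, -0.0039, -0.0002, -0.0, -0.0]
```

>>> {"api": "play_rows", "payload": {"deltas": [[[1,0,0,0.003,0,0,0],[1,0,0,0.004,0,0,0]]]}}

```text
clock: 10.4
tool_pos: [0.5045, -0.2443, 0.2036]
eef_rot: [0.752, 0.659, -0.0, -0.0]
contact_force: [0.0, 0.4, -2.2]
opening: 0.48
```

>>> {"api": "play_rows", "payload": {"deltas": [[[1,0,0,0.003,0,0,0],[1,0,0,0.004,0,0,0]]]}}

```text
clock: 10.65
tool_pos: [0.5044, -0.2443, 0.2023]
eef_rot: [0.752, 0.659, -0.0, -0.0]
contact_force: [-0.6, -0.6, -2.4]
opening: 0.477
```

>>> {"api": "play_rows", "payload": {"deltas": [[[1,0,0,0.003,0,0,0],[1,0,0,0.004,0,0,0]]]}}

```text
clock: 10.9
tool_pos: [0.5045, -0.2443, 0.2011]
eef_rot: [0.752, 0.659, -0.0, -0.0]
contact_force: [-0.3, 0.4, -0.4]
opening: 0.482
```

>>> {"api": "play_rows", "payload": {"deltas": [[[1,0,0,0.001,0,0,0],[1,0,0,0.002,0,0,0]]]}}

```text
clock: 11.15
tool_pos: [0.5045, -0.2443, 0.201]
eef_rot: [0.752, 0.659, -0.0, -0.0]
contact_force: [-0.6, 1.0, 5.3]
opening: 0.479
```

>>> {"api": "play_rows", "payload": {"deltas": [[[1,0,0,0.001,0,0,0],[1,0,0,0.002,0,0,0]]]}}

```text
clock: 11.4
tool_pos: [0.5045, -0.2443, 0.2009]
eef_rot: [0.752, 0.659, -0.0, 0.0]
contact_force: [-1.7, 1.2, 8.1]
opening: 0.48
```

>>> {"api": "play_rows", "payload": {"deltas": [[[1,0,0,-0.0015,0,0,0],[1,0,0,-0.0015,0,0,0]]]}}

```text
clock: 11.65
tool_pos: [0.5046, -0.2444, 0.2011]
eef_rot: [0.752, 0.659, -0.0, 0.0]
contact_force: [-1.0, 0.6, 0.0]
opening: 0.479
```

```bash
python3 snap.py w11; python3 go.py stock 0.0009 0.00 .0355; python3 - <<'E'
import cv2,numpy as np
im=cv2.imread('pics/w11_raw.png')
a=im[190:270,30:110];b=im[190:270,385:465]
cv2.imwrite('pics/w11c.png',cv2.resize(np.hstack([a,b]),None,fx=5,fy=5,interpolation=cv2.INTER_NEAREST))
E
```

```text
[ 0.5046002  -0.24436941  0.20114066] 11.65 [-0.96260177  0.56769425  0.01888224]
cur mm [ 0.8  8.8 36.1] yawx err -0.0004 F [ 0.7 -0.5 -0.8] open mm 42.1 t 11.7
[-0.0294, 0.0002, 0.0022, -0.0, 0.0001, -0.0001]
```

View pics/w11c.png

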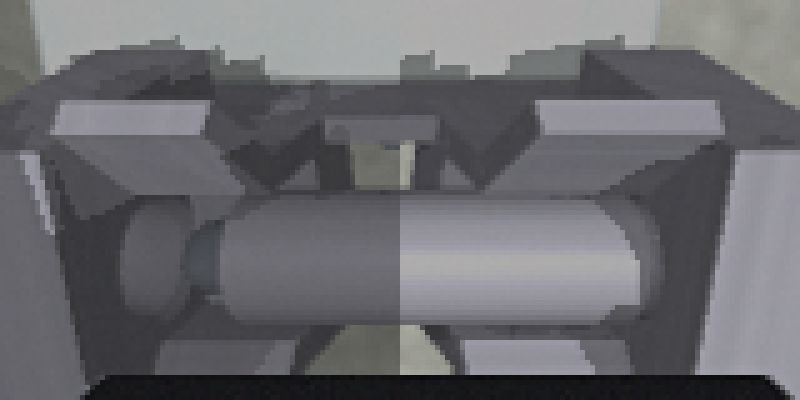

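>>> {"api": "play_rows", "payload": {"deltas": [[[1,-0.006,0,0,0,0,0],[1,-0.012,0,0,0,0,0],[1,-0.018,0,0,0,0,0],[1,-0.022,0,0,0,0,0],[1,-0.022,0,0,0,0,0]]]}}

```text
clock: 12.32
tool_pos: [0.5037, -0.2513, 0.2012]
eef_rot: [0.752, 0.659, -0.0, 0.0]
contact_force: [-0.3, 1.0, 0.5]
opening: 0.482
```

```bash
python3 go.py stock 0.0009 0.00 .0361
```

```text
cur mm [ 0.9  1.9 36.2] yawx err -0.0007 F [-0.4  1.   0.5] open mm 42.4 t 12.325
[-0.0063, 0.0001, 0.0002, 0.0, 0.0001, -0.0002]
```

>>> {"api": "play_rows", "payload": {"deltas": [[[1,-0.004,0,0,0,0,0],[1,-0.005,0,0,0,0,0]]]}}

```text
clock: 12.58
tool_pos: [0.5035, -0.2528, 0.2011]
eef_rot: [0.753, 0.659, -0.0, 0.0]
contact_force: [0.0, 1.2, -0.2]
opening: 0.483
```

>>> {"api": "play_rows", "payload": {"deltas": [[[1,-0.003,0,0,0,0,0],[1,-0.003,0,0,0,0,0]]]}}

```text
clock: 12.82
tool_pos: [0.5033, -0.2538, 0.2011]
eef_rot: [0.753, 0.659, -0.0, 0.0]
contact_force: [0.7, 0.9, 0.2]
opening: 0.476
```

```bash
python3 go.py stock 0.0009 0.00 .0361; python3 snap.py w12;  python3 - <<'E'
import cv2,numpy as np
im=cv2.imread('pics/w12_raw.png')
a=im[190:270,40:120];b=im[190:270,395:475]
cv2.imwrite('pics/w12c.png',cv2.resize(np.hstack([a,b]),None,fx=5,fy=5,interpolation=cv2.INTER_NEAREST))
E
```

```text
cur mm [ 0.8 -0.7 36.1] yawx err -0.0009 F [0.6 1.  0.2] open mm 41.9 t 12.825
[0.0023, 0.0002, 0.0001, -0.0, 0.0002, -0.0003]
[ 0.50332863 -0.25379911  0.20113165] 12.825 [0.68584685 0.88713718 0.17211017]
```

View pics/w12c.png

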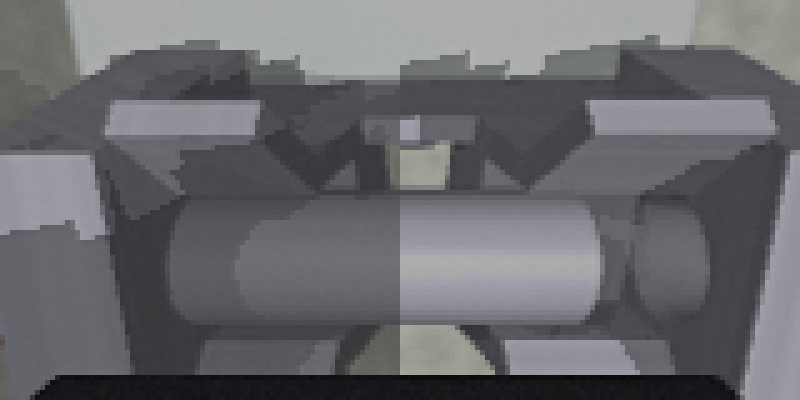

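Nearly home (pin hidden in the -y socket, +y hole showing). Feel for the lug.

>>> {"api": "play_rows", "payload": {"deltas": [[[1,-0.002,0,0,0,0,0],[1,-0.002,0,0,0,0,0]]]}}

```text
clock: 13.12
tool_pos: [0.5033, -0.2542, 0.2011]
eef_rot: [0.752, 0.659, -0.0, 0.0]
contact_force: [0.0, 2.9, 0.1]
opening: 0.48
```

>>> {"api": "play_rows", "payload": {"deltas": [[[1,-0.002,0,0,0,0,0],[1,-0.002,0,0,0,0,0]]]}}

```text
clock: 13.38
tool_pos: [0.5033, -0.2543, 0.2011]
eef_rot: [0.752, 0.659, 0.0, -0.0]
contact_force: [-0.5, 3.3, 0.8]
opening: 0.484
```

>>> {"api": "play_rows", "payload": {"deltas": [[[1,-0.002,0,0,0,0,0],[1,-0.002,0,0,0,0,0]]]}}

```text
clock: 13.62
tool_pos: [0.5033, -0.2542, 0.2011]
eef_rot: [0.752, 0.659, 0.0, -0.0]
contact_force: [0.5, 4.7, 1.2]
opening: 0.48
```

>>> {"api": "play_rows", "payload": {"deltas": [[[1,-0.002,0,0,0,0,0],[1,-0.002,0,0,0,0,0]]]}}

```text
clock: 13.88
tool_pos: [0.5033, -0.2543, 0.2012]
eef_rot: [0.752, 0.659, 0.001, -0.001]
contact_force: [0.2, 5.0, 1.3]
opening: 0.476
```

```bash
python3 go.py stock 0.0009 0.00 .0361; python3 snap.py w13;  python3 - <<'E'
import cv2,numpy as np
im=cv2.imread('pics/w13_raw.png')
a=im[190:270,40:120];b=im[190:270,395:475]
cv2.imwrite('pics/w13c.png',cv2.resize(np.hstack([a,b]),None,fx=5,fy=5,interpolation=cv2.INTER_NEAREST))
E
```

```text
cur mm [ 0.8 -1.2 36.2] yawx err 0.0004 F [-0.5  4.9  1.3] open mm 41.9 t 13.875
[0.004, 0.0002, 0.0002, -0.0001, -0.0006, 0.0001]
[ 0.50327285 -0.25430472  0.20115463] 13.875 [0.19131139 4.96194707 1.27471271]
```

View pics/w13c.png

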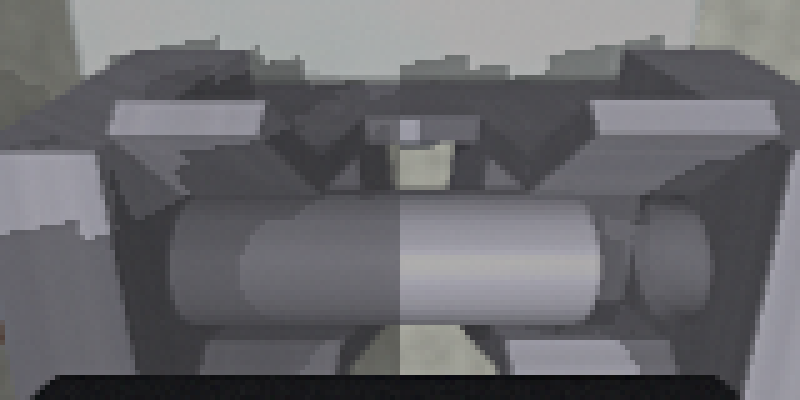

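>>> {"api": "play_rows", "payload": {"deltas": [[[0.0,0,0,0,0,0,0],[-0.4,0,0,0,0,0,0],[-0.6,0.005,0,0,0,0,0],[-1,0.013,0,0,0,0,0],[-1,0.013,0,0,0,0,0]]]}}

```text
clock: 14.55
tool_pos: [0.5036, -0.2517, 0.2013]
eef_rot: [0.752, 0.659, -0.0, -0.0]
contact_force: [0.9, -0.6, -0.3]
opening: 0.929
```

>>> {"api": "play_rows", "payload": {"deltas": [[[-1,0.005,0,0,0,0,0],[-1,0.005,0,0,0,0,0]]]}}

```text
clock: 14.8
tool_pos: [0.5037, -0.2511, 0.2014]
eef_rot: [0.753, 0.659, -0.0, 0.0]
contact_force: [-0.2, -0.0, -0.4]
opening: 1.002
```

```bash
python3 go.py stock 0.0009 0.005 .12; python3 snap.py w14
```

```text
cur mm [ 0.8  2.  36.4] yawx err -0.0009 F [-0.2 -0.  -0.4] open mm 88.2 t 14.8
[0.0096, 0.0002, -0.2788, 0.0, 0.0004, -0.0003]
[ 0.50368954 -0.25112166  0.20135971] 14.8 [-0.23576088 -0.01283177 -0.35846084]
```

View pics/w14.png

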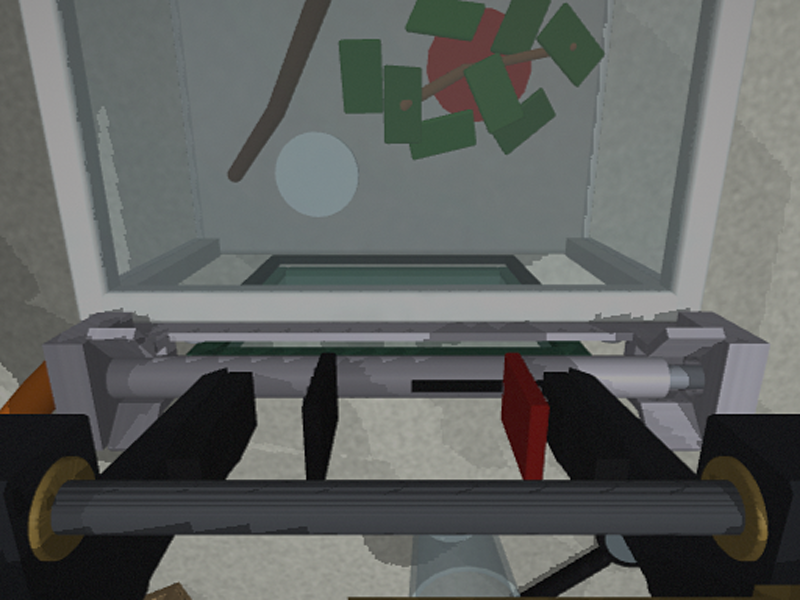

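>>> {"api": "play_rows", "payload": {"deltas": [[[-1,0.012,0,0,0,0,0],[-1,0.015,0,0,0,0,0],[-1,0.015,0,0,0,0,0]]]}}

```text
clock: 15.22
tool_pos: [0.5044, -0.2463, 0.2013]
eef_rot: [0.752, 0.659, -0.0, 0.0]
contact_force: [0.4, 0.9, 0.2]
opening: 1.001
```

>>> {"api": "play_rows", "payload": {"deltas": [[[-1,0,0,-0.05,0,0,0],[-1,0,0,-0.12,0,0,0],[-1,0,0,-0.25,0,0,0],[-1,0,0,-0.36,0,0,0],[-1,0,0,-0.36,0,0,0]]]}}

```text
clock: 15.85
tool_pos: [0.506, -0.2467, 0.3128]
eef_rot: [0.752, 0.659, 0.001, 0.003]
contact_force: [0.7, 0.1, -0.3]
opening: 1.0
```

>>> {"api": "play_rows", "payload": {"deltas": [[[-1,0,0.03,0,0,0,0],[-1,0,0.03,0,0,0,0]]]}}

```text
clock: 16.1
tool_pos: [0.5155, -0.2477, 0.3122]
eef_rot: [0.752, 0.659, 0.001, 0.003]
contact_force: [0.1, 0.7, -0.0]
opening: 1.001
```

```bash
python3 snap.py w15; python3 snap.py s15 side;python3 snap.py t15 top; python3 - <<'E'
import cv2,numpy as np
im=cv2.imread('pics/s15_raw.png');cv2.imwrite('pics/s15c.png',cv2.resize(im[100:380,180:420],None,fx=2,fy=2))
E
```

```text
[ 0.51545096 -0.24771972  0.31219474] 16.1 [ 0.06160338  0.65072836 -0.04627945]
[ 0.51492956 -0.24767168  0.31196634] 16.15 [-0.51751406  0.28318071  0.56608476]
[ 0.51463462 -0.24769795  0.31191137] 16.2 [ 0.15050942 -0.13115629  0.43279137]
```

View pics/w15.png

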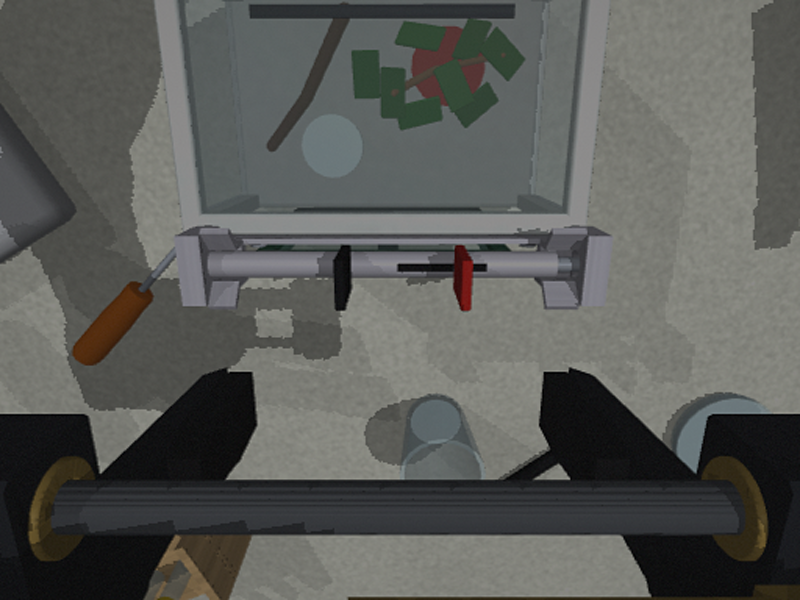

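View pics/s15c.png

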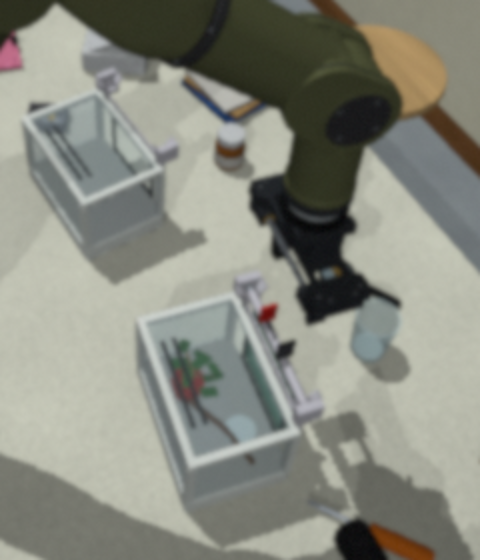

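```bash
python3 - <<'E'
import cv2
im=cv2.imread('pics/w15_raw.png')
cv2.imwrite('pics/w15c.png',cv2.resize(im[140:205,105:400],None,fx=2.7,fy=2.7,interpolation=cv2.INTER_NEAREST))
from h import *
import pickle
s,m=pickle.load(open('pics/w15.pkl','rb'))
H=[.5026,-.2534,-.1322]
L=np.array([[.012,-.021,.042],[.012,-.016,.042],[.012,.03625,.042],[.012,.04125,.042],[-.018,-.09,.015],[-.018,.101,.015]])+[0,0,.1687]
print(((proj(m,pose(H,L))+.45-(105,140))*2.7).round().tolist())
E
```

```text
[[295.0, 160.0], [314.0, 160.0], [511.0, 160.0], [530.0, 160.0], [58.0, 29.0], [733.0, 29.0]]
```

View pics/w15c.png

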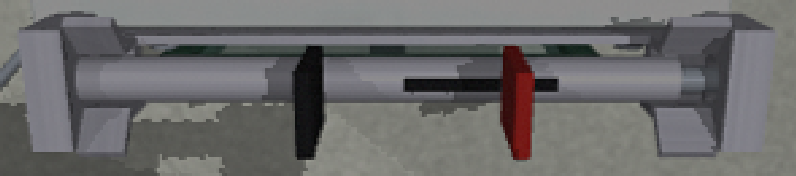

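```bash
python3 -c "
from plant import r,get_state
print(r.finish_job(),get_state()['clock'])"
```

```text
the job is handed in; nothing more can be done
the job is handed in; nothing more can be done
```

The green-framed flap is off the spare cage and hanging on the stocked cage, released, and the job was handed in at about 16 s of the 51 s allowed. The hand-in reports no verdict, so what follows is from my own measurements.

**What I did:**
- **Removal:** I pinched the two tabs until the bolt was fully drawn (42 mm across), slid the flap about 9 mm to +y and lifted it straight out.
- **Hanging:** I lowered it on the stocked cage until the wrist force showed the saddle floors. They sit about 4 mm above the nominal hinge height. I then slid the flap to -y until it stopped against the lug at about 5 N and opened the gripper.

**Last checks:**
- **Bolt:** In the final wrist picture the sprung bolt is out in its socket. Both tabs are within 1–2 mm of where they should be with the flap home and the bolt reading about 1.25 mm.
- **Forces:** The highest I read at the wrist was about 8 N, at the moment of seating. That is sampled only at the end of each move, not continuously.
- **Clearance:** The gripper is open and about 110 mm above the hinge, touching nothing.
- **Bystanders:** I saw no sign that any had moved in the last pictures, but I did not measure their positions.

No final check failed. The one disagreement was along the way: two picture estimates of how far the barrel hung below the grip differed by about 2 mm (32 and 34 mm). The seating height agreed with 32 mm.

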